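# Press the keepsake box's wooden caps home in glue order

### The arm

A 6-joint arm with a two-finger parallel gripper is mounted at the origin on a cart in front of the work surface, level with it; the furniture and walls round the work are solid. World frame = base frame: x ahead of the robot, y to its left, z up, the work surface at z = 0. Lengths are in m, angles in degrees, forces in N, time in s.
With the tool pointing down it reaches from about 0.4 to 0.825 m from the base axis. Payload 7 kg.
Tool frame: the origin (TCP) lies midway between the tips of the shut fingers; the grasp point (between the pads) lies 19 mm behind it; z points along the fingers, y is the line along which they close (so a half turn about z gives the same grasp; the last joint's range is limited). The gripper opens to 88 mm and grips with 3 to 60 N. Pads are 19 mm wide; open, the fingers measure 130 mm over their backs; the gripper's body (78 mm by 193 mm) begins 47 mm behind the grasp point.
Start: joints at [-58.092, 20.546, 0.682, 0, -70.136, -16.507], TCP at [0.179, -0.651, 0.227] pointing down, gripper open.
Joint ranges: [-176.03, 176.03], [-82.01, 121.73], [-58.28, 71.71], [-173.87, 95.51], [-174.79, -0.11], [-173.66, 173.66]. Speed limits (degrees/s): [136.94, 136.94, 172.46, 180, 180, 180].

### API

Orientations are given as [roll, pitch, yaw] about the fixed x, y, z axes, in that order (R = Rz(yaw) Ry(pitch) Rx(roll)).
In Python, from plant import r gives the robot as it stands. The module is installed in compiled form; this text tells all that it offers.
- The arm moves only by the tool play_rows, never from a script. Its argument "rows" is a list of rows, each an object with "slide": the shift along the tool's x, y, z as a fraction of full scale, a list of three; "delta_rot": the turn, a rotation vector about the tool's x, y, z as a fraction of full scale, a list of three; "fingers": the opening, from -1 (shut) to 1 (fully open). In form: [{"slide": [x, y, z], "delta_rot": [rx, ry, rz], "fingers": fingers}, ...]. A call has 1 to 8 rows; each row shifts and turns the commanded pose from where the row before left it, along the tool's axes as they then stand; what a row does not reach is not made up. Full scale, the value 1, is 0.15 m for a shift and 0.08 rad for a turn. A row lasts 1/8 s, in which the tool goes at most 62.5 mm and 10.7 degrees, less where a joint would pass 70% of its speed; a pose out of reach is approached as far as the arm can. A call with a number of a shift or a turn outside -1 to 1 is refused whole. A call with a gripper value outside its range is refused whole. The fingers move at their own pace and stop on an object; "squeeze" is the grip in N (left out, the last holds). Time passes only in rows, so rows that do not move let the fingers close. It gives the time, the measured TCP pose, the force, the opening and the grip force at its end, in the units of the state.
- r.get_state(): the state, without advancing time (a new reading comes with each control period).
- r.capture(name): name is "scene" or "top" or "wrist"; returns a dict with "image" (420x560x3 uint8, blue, green, red), "fx", "fy", "cx", "cy" (pixels), "R" (3x3) and "t" (3): a world point X has camera coordinates R X + t; the wrist camera has in their place "T_tool_cam" (4x4, takes a point from camera to tool coordinates, whose origin is the TCP and whose axes are the flange's). Camera axes: x right, y down, z forward; pixel columns grow to the right and rows downward; lengths in m; the calibration is good to about 2 mm. A picture is of the moment at which its call begins: read the wrist's pose just before it. There is no depth.
- r.close_job(): hands the job in; it is judged then, once.
The state is a dict: "time_s": time; "joints": joint angles; "qd": joint speeds; "joint_torque": joint torques, N m; "tcp_pos": TCP position; "eef_rot": TCP orientation; "contact_force": force on the tool from outside, world axes, zero at the start; "moment": the same for the moment, N m; "gripper_width": finger opening in m; "gripper_force": force on a finger pad.
Only numpy, scipy, OpenCV 4.12 (cv2) and the standard library are available. Lean on these libraries where they do the work, as an engineer would, in place of code of your own. Each camera call takes 0.05 s, during which the arm holds its last target. There are 200 camera calls.

### The job

The three dark wooden caps on the lid of the plywood keepsake box stand a little proud on their pins. With closed fingertips press each one gently straight down until it sits on the lid, in the order in which they were glued: first the round cap, then the square cap, then the long bar-shaped cap. Pick nothing up, do not pull any cap up, leave the things standing on the lid where they are, and finish with the hand clear.

Things in the scene. Friction and masses are not known exactly. Their poses are not given: they have to be found in the camera images.
- keepsake_box: Closed plywood box fixed on the table, 190 x 280 mm and 55 mm high to the flat upper face of its lid, with a rim 6 mm wide and 4 mm high round its upper face. Origin at the centre of its underside; x along the 190 mm side, y along the 280 mm side, z up. Three caps, about 90 mm or more apart, a vial, a spool and an eraser are on it; which cap is where varies.
- round_top (a point): Centre of the top face of the round cap; a dark wooden cap on a pin on the lid, a disc 38 mm across, 10 mm thick on a 5 mm felt ring, with a tiny brass pin head in its middle. At the start this point is 25 mm above the lid's upper face (80 mm above the table), and 15 mm above it when pressed home; the point moves down with the cap.
- square_top (a point): Centre of the top face of the square cap; a dark wooden cap on a pin on the lid, 36 x 36 mm, 10 mm thick on a 5 mm felt ring, with a tiny brass pin head in its middle. At the start this point is 25 mm above the lid's upper face (80 mm above the table), and 15 mm above it when pressed home; the point moves down with the cap.
- bar_top (a point): Centre of the top face of the long bar-shaped cap; a dark wooden cap on a pin on the lid, 58 mm along its own x and 22 mm along its own y, 10 mm thick on a 5 mm felt ring, with a tiny brass pin head in its middle. At the start this point is 25 mm above the lid's upper face (80 mm above the table), and 15 mm above it when pressed home; the point moves down with the cap.
- round_cap (a joint): Slide joint (m) of the round cap: about 0 (within 1 mm) at the start with the cap standing 10 mm proud, 0.010 when its felt ring sits on the lid; negative if it is pulled up. Friction: moves down under about 2.5 N wherever its top is pressed, stays where left, ends on the lid, then gives 4 N per mm (at most 4.5 mm) on the felt.
- square_cap (a joint): Slide joint (m) of the square cap: about 0 (within 1 mm) at the start with the cap standing 10 mm proud, 0.010 when its felt ring sits on the lid; negative if it is pulled up. Friction: moves down under about 2.5 N wherever its top is pressed, stays where left, ends on the lid, then gives 4 N per mm (at most 4.5 mm) on the felt.
- bar_cap (a joint): Slide joint (m) of the bar-shaped cap: about 0 (within 1 mm) at the start with the cap standing 10 mm proud, 0.010 when its felt ring sits on the lid; negative if it is pulled up. Friction: moves down under about 2.5 N wherever its top is pressed, stays where left, ends on the lid, then gives 4 N per mm (at most 4.5 mm) on the felt.
- vial: Small clear vial with white lid, 26 mm across and 53 mm tall, standing loose on the lid; bystander. Origin at the centre of its underside, z up.
- spool: Ribbon spool, 53 mm across and 22 mm high, lying flat and loose on the lid; bystander. Origin at the centre of its underside.
- eraser: Eraser, 20 x 45 x 12 mm (its x, y, z), lying loose on the lid; bystander. Origin at the centre of its underside.

How it is judged (in metres and radians):
On the way, in this order (a step that is already met when the one before it is completed fails the run):
1. the round cap is pressed home (value of joint round_cap above 0.008 m), for 0.2 s.
2. the square cap is pressed home (value of joint square_cap above 0.008 m), for 0.2 s.
3. the bar-shaped cap is pressed home (value of joint bar_cap above 0.008 m), for 0.2 s.
At the end, for the whole second after the job is handed in: All three caps sit on the lid (at least 8 of their 10 mm of travel), and the vial, spool and eraser are within 20 mm of where they started, the vial upright (value of joint each of round_cap, square_cap, bar_cap above 0.008 m and distance of each of vial, spool, eraser from where it was at the start of the episode below 0.02 m and angle between vial's own z axis and vertical below 0.3 rad); the robot touches nothing.
It fails at once if the square or bar-shaped cap pressed down before the round cap is home (value of joint round_cap below 0.007 m and value of joint any of square_cap, bar_cap above 0.004 m).
It fails at once if the bar-shaped cap pressed down before the square cap is home (value of joint square_cap below 0.007 m and value of joint bar_cap above 0.004 m).
It fails at once if a cap pressed hard (over 25 N) (contact force between anything else and round_cap above 25 N or contact force between anything else and square_cap above 25 N or contact force between anything else and bar_cap above 25 N).
It fails at once if a cap pulled up by more than 2 mm (value of joint any of round_cap, square_cap, bar_cap below -0.003 m).
It fails at once if a bystander moved by more than 20 mm or lifted, or the vial tipped (not (distance of each of vial, spool, eraser from where it was at the start of the episode below 0.02 m and angle between vial's own z axis and vertical below 0.3 rad)).
It also fails if it takes over 48 s, if anything falls off the work surface, if the arm or the gripper's body presses on something with over 40 N, if the wrist force passes 120 N, or if a joint passes its speed limit or range.

## Working session

There is one attempt and no reset: what is moved stays moved. The work goes in short steps, Python scripts to look and compute and a tool call to move; the robot and the scene stay as the last step left them, time stands still between calls to the robot, and variables do not carry over. Pictures are saved under pics/ and viewed, at most 10 in all, crops included, and the job is handed in when it is done.

Besides the shell and the picture viewer there is one more tool, called after "Emit:" as name([rows], argument=value, ...), one row to a line, values as JSON. play_rows: Moves the arm, as the interface text tells. Shift numbers are shares of 0.15 m and turn numbers shares of 0.08 rad, none past 1 either way. Its arguments: {"type":"object","properties":{"rows":{"type":"array"},"squeeze":{"type":"number"}},"required":["rows"]}

```bash
mkdir -p pics; python3 - <<'E'
from plant import r
import cv2,pickle
s=r.get_state();print(s)
d={}
for n in("scene","top"):
    c=r.capture(n);d[n]=c;cv2.imwrite(f"pics/{n}0.png",c["image"]);print(n,c["fx"],c["cx"],c["cy"],c["R"],c["t"])
pickle.dump(d,open("c0.pkl","wb"))
E
```

```text
{'time_s': 0.0, 'joints': array([-5.80920247e+01,  2.05903936e+01,  6.32662778e-01, -2.02407834e-02,
       -7.01358948e+01, -1.65051878e+01]), 'qd': array([ 0.00225602, -0.0646109 ,  0.01134665, -0.01686087, -0.06396186,
       -0.01932882]), 'joint_torque': array([-5.86418191e-04, -5.82717741e+01,  2.93056029e+01,  6.99729234e+00,
        6.87827225e-03, -1.08739914e-04]), 'tcp_pos': array([ 0.17910071, -0.65028552,  0.22562563]), 'eef_rot': array([ 1.79904826e+02, -8.35828866e-03, -1.64604099e+02]), 'contact_force': array([ 0.46987773, -0.43982985, -0.15075893]), 'moment': array([ 0.00272242, -0.01319863,  0.01828479]), 'gripper_force': 0.0, 'gripper_width': 0.08772048569065714}
scene 499.5729311185091 279.86566123273616 204.0941051733513 [[-0.82638066 -0.56310552  0.00267935]
 [-0.23639703  0.34259604 -0.90925486]
 [ 0.5110885  -0.75202402 -0.41623121]] [0.48376979 0.18008325 0.64369392]
top 386.55144337574825 279.2783650088172 208.7083773482524 [[-0.02866205 -0.99951627  0.01207115]
 [-0.99784979  0.02789799 -0.05930845]
 [ 0.058943   -0.0137451  -0.99816672]] [0.05710539 0.55079415 0.89781816]
```

View pics/top0.png

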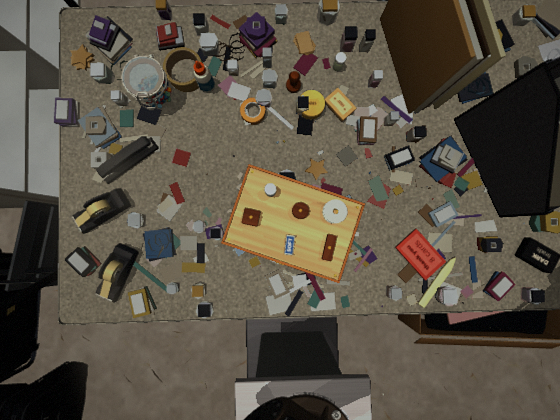

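View pics/scene0.png

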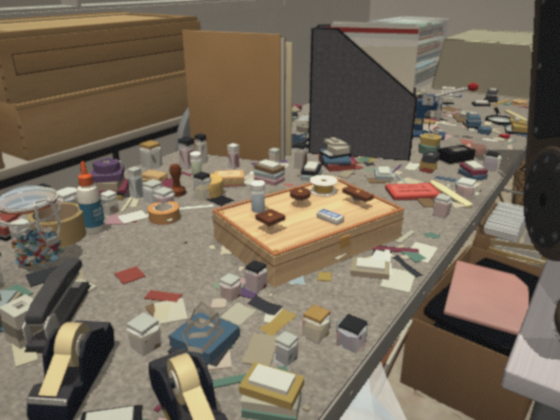

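The top view shows the square cap at about (251,217), the round cap at (301,211) and the bar at (330,248). The vial is at (270,190), the spool at (335,211) and the eraser at (290,244). The scene view shows the same layout.

```bash
cat > h.py <<'E'
import numpy as np,cv2
def ray(c,u,v,z):
    R=np.array(c["R"]);t=np.array(c["t"]);o=-R.T@t
    d=R.T@np.array([(u-c["cx"])/c["fx"],(v-c["cy"])/c["fy"],1]);return o+d*(z-o[2])/d[2]
E
python3 - <<'E'
import pickle;from h import *
d=pickle.load(open("c0.pkl","rb"))
for n,roi in(("top",(225,175,360,275)),("scene",(240,175,385,235))):
    c=d[n];im=c["image"];x0,y0,x1,y1=roi
    m=np.zeros(im.shape[:2],np.uint8);m[y0:y1,x0:x1]=(im[y0:y1,x0:x1].max(2)<115)*255
    k,l,st,ce=cv2.connectedComponentsWithStats(m)
    for i in range(1,k):
        if st[i,4]>50:
            cn=cv2.findContours((l==i).astype(np.uint8),0,2)[0][0]
            print(n,ce[i].round(1),st[i],ray(c,*ce[i],.08).round(4),cv2.minAreaRect(cn))
    cv2.imwrite(f"pics/{n}z.png",cv2.resize(im[y0:y1,x0:x1],None,fx=5,fy=5,interpolation=cv2.INTER_CUBIC))
for n,u,v,z in(("vial",270,190,.108),("spool",335,211,.077),("eraser",290,244,.067)):print(n,ray(d["top"],u,v,z))
E
```

```text
top [230.8 194.4] [225 175  20  55 407] [0.583  0.1481 0.08  ] ((234.5, 202.0), (54.0, 19.0), 90.0)
top [332.9 183.8] [283 175  77  26 752] [ 0.6002 -0.0776  0.08  ] ((324.5000305175781, 177.00001525878906), (80.00562286376953, 23.08462905883789), 18.434947967529297)
top [300.2 210.2] [292 202  18  17 229] [ 0.5438 -0.0036  0.08  ] ((300.5, 210.0), (16.0, 17.0), 90.0)
top [251.  216.6] [242 208  19  19 268] [0.5327 0.1048 0.08  ] ((251.38821411132812, 216.7529296875), (18.00522804260254, 16.48671531677246), 12.528807640075684)
top [329. 247.] [322 234  15  27 265] [ 0.4614 -0.0639  0.08  ] ((329.0084228515625, 246.9634552001953), (10.343538284301758, 26.608375549316406), 12.994616508483887)
top [355.7 244.4] [351 234   9  21  89] [ 0.4654 -0.1228  0.08  ] ((355.0, 244.0), (20.0, 8.0), 90.0)
top [254.6 264.6] [225 245  88  30 875] [0.428  0.0997 0.08  ] ((268.5, 259.5), (87.0, 29.0), 0.0)
top [349.8 266. ] [342 256  18  19 120] [ 0.4188 -0.1081  0.08  ] ((350.4246520996094, 267.0342712402344), (12.52340316772461, 18.96066665649414), 20.556047439575195)
scene [357.5 195.9] [343 189  31  13 157] [ 0.4512 -0.0438  0.08  ] ((357.2921142578125, 196.56741333007812), (30.805753707885742, 9.66895866394043), 12.994616508483887)
scene [299.7 195.5] [291 191  19  10 127] [0.5353 0.0123 0.08  ] ((299.8264465332031, 195.75587463378906), (18.17707061767578, 8.896795272827148), 4.39870548248291)
scene [266.8 216.7] [253 203  32  24 238] [0.5334 0.1137 0.08  ] ((266.54656982421875, 215.5052490234375), (31.98662757873535, 17.104251861572266), 33.023868560791016)
scene [370.6 230.4] [357 225  28  10  54] [0.3769 0.0627 0.08  ] ((370.79998779296875, 230.4000244140625), (2.5298216342926025, 28.46049690246582), 71.56504821777344)
vial [0.58723363 0.06138071 0.108     ]
spool [ 0.54007858 -0.08057419  0.077     ]
eraser [0.47003973 0.02064375 0.067     ]
```

View pics/topz.png

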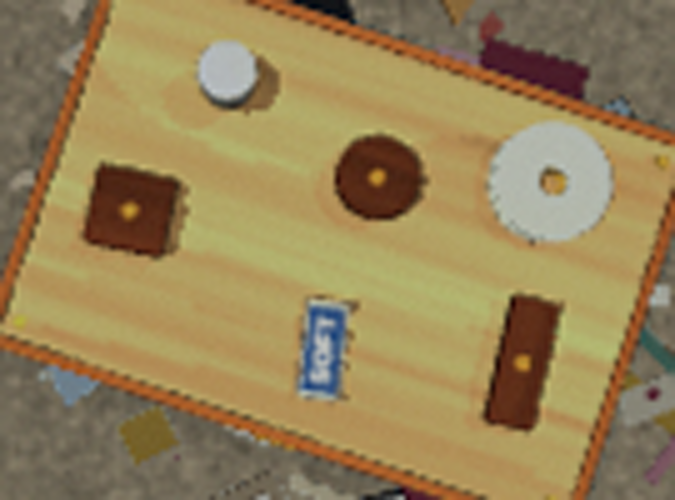

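Emit:
play_rows([
  {"slide":[-0.2,0.2,0],"delta_rot":[0,0,0],"fingers":-1},
  {"slide":[-0.22,0.22,0],"delta_rot":[0,0,0],"fingers":-1},
  {"slide":[-0.22,0.22,0],"delta_rot":[0,0,0],"fingers":-1},
  {"slide":[-0.22,0.22,0],"delta_rot":[0,0,0],"fingers":-1},
  {"slide":[-0.22,0.22,0],"delta_rot":[0,0,0],"fingers":-1},
  {"slide":[-0.22,0.22,0],"delta_rot":[0,0,0],"fingers":-1},
  {"slide":[-0.22,0.22,0],"delta_rot":[0,0,0],"fingers":-1},
  {"slide":[-0.22,0.22,0],"delta_rot":[0,0,0],"fingers":-1},
], squeeze=10)

```text
time_s: 1.1
tcp_pos: [0.3619, -0.3283, 0.2264]
eef_rot: [180.0, -0.0, -164.6]
contact_force: [0.6, 0.2, -0.0]
gripper_width: 0.0132
gripper_force: 0.0
```

Emit:
play_rows([
  {"slide":[-0.22,0.22,0],"delta_rot":[0,0,0],"fingers":-1},
  {"slide":[-0.22,0.22,0],"delta_rot":[0,0,0],"fingers":-1},
  {"slide":[-0.22,0.22,0],"delta_rot":[0,0,0],"fingers":-1},
  {"slide":[-0.22,0.22,0],"delta_rot":[0,0,0],"fingers":-1},
  {"slide":[-0.22,0.22,0],"delta_rot":[0,0,0],"fingers":-1},
  {"slide":[-0.22,0.22,0],"delta_rot":[0,0,0],"fingers":-1},
  {"slide":[-0.1,0.1,0],"delta_rot":[0,0,0],"fingers":-1},
  {"slide":[0,0,0],"delta_rot":[0,0,0],"fingers":-1},
])

```text
time_s: 2.1
tcp_pos: [0.5106, -0.067, 0.2261]
eef_rot: [180.0, -0.1, -164.5]
contact_force: [-0.9, -0.7, -0.7]
gripper_width: 0.0006
gripper_force: 0.0
```

```bash
cat > st.py <<'E'
import sys,numpy as np
from plant import r
from scipy.spatial.transform import Rotation as Q
s=r.get_state();p=s["tcp_pos"];R=Q.from_euler("xyz",s["eef_rot"],degrees=True).as_matrix()
print(s["time_s"],p.round(4),s["eef_rot"].round(2),s["contact_force"].round(2),s["gripper_width"])
for n,x,y in(("round",.544,-.003),("square",.5325,.105),("bar",.461,-.064)):
    print(n,"to 15mm above:",(R.T@(np.array([x,y,.095])-p)/.15).round(3))
E
python3 st.py
```

```text
2.1 [ 0.5106 -0.067   0.2261] [ 1.7999e+02 -6.0000e-02 -1.6450e+02] [-0.87 -0.67 -0.71] 0.000566043194725855
round to 15mm above: [-0.33   0.351  0.874]
square to 15mm above: [-0.448  1.066  0.874]
bar to 15mm above: [0.312 0.107 0.874]
```

Emit:
play_rows([
  {"slide":[-0.16,0.17,0],"delta_rot":[0,0,0],"fingers":-1},
  {"slide":[-0.17,0.18,0],"delta_rot":[0,0,0],"fingers":-1},
  {"slide":[0,0,0.3],"delta_rot":[0,0,0],"fingers":-1},
  {"slide":[0,0,0.3],"delta_rot":[0,0,0],"fingers":-1},
  {"slide":[0,0,0.17],"delta_rot":[0,0,0],"fingers":-1},
  {"slide":[0,0,0],"delta_rot":[0,0,0],"fingers":-1},
  {"slide":[0,0,0],"delta_rot":[0,0,0],"fingers":-1},
])

```text
time_s: 2.98
tcp_pos: [0.5447, -0.0047, 0.1122]
eef_rot: [-180.0, 0.1, -164.6]
contact_force: [0.2, 0.2, 0.8]
gripper_width: 0.0003
gripper_force: 0.0
```

```bash
python3 st.py; python3 - <<'E'
from plant import r
import cv2
a=r.capture("top")["image"][165:290,210:375];b=r.capture("scene")["image"][150:260,210:410]
b=cv2.resize(b,None,fx=3.5,fy=3.5);cv2.imwrite("pics/b1.png",b)
E
```

```text
2.975 [ 0.5447 -0.0047  0.1122] [-1.7998e+02  7.0000e-02 -1.6462e+02] [0.18 0.18 0.84] 0.0003305642534507775
round to 15mm above: [0.002 0.012 0.115]
square to 15mm above: [-0.115  0.727  0.115]
bar to 15mm above: [ 0.643 -0.233  0.114]
```

View pics/b1.png

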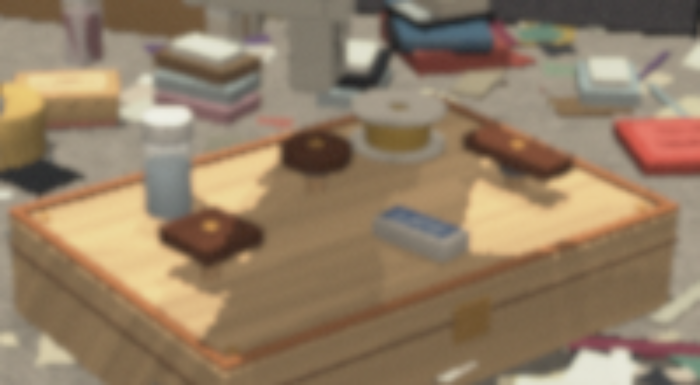

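The shut fingertips (crop 318,90) hang directly above the round cap (316,140).

Emit:
play_rows([
  {"slide":[0,0,0.1],"delta_rot":[0,0,0],"fingers":-1},
  {"slide":[0,0,0.07],"delta_rot":[0,0,0],"fingers":-1},
  {"slide":[0,0,0.02],"delta_rot":[0,0,0],"fingers":-1},
  {"slide":[0,0,0.01],"delta_rot":[0,0,0],"fingers":-1},
  {"slide":[0,0,0.01],"delta_rot":[0,0,0],"fingers":-1},
  {"slide":[0,0,0.01],"delta_rot":[0,0,0],"fingers":-1},
  {"slide":[0,0,0],"delta_rot":[0,0,0],"fingers":-1},
])

```text
time_s: 3.95
tcp_pos: [0.5441, -0.0041, 0.0781]
eef_rot: [-180.0, 0.0, -164.6]
contact_force: [-1.7, -0.4, 1.4]
gripper_width: 0.0005
gripper_force: 0.8
```

Emit:
play_rows([
  {"slide":[0,0,0.01],"delta_rot":[0,0,0],"fingers":-1},
  {"slide":[0,0,0.01],"delta_rot":[0,0,0],"fingers":-1},
  {"slide":[0,0,0.01],"delta_rot":[0,0,0],"fingers":-1},
  {"slide":[0,0,0.01],"delta_rot":[0,0,0],"fingers":-1},
  {"slide":[0,0,0],"delta_rot":[0,0,0],"fingers":-1},
])

```text
time_s: 4.58
tcp_pos: [0.5442, -0.0041, 0.0719]
eef_rot: [-180.0, 0.0, -164.6]
contact_force: [0.0, -1.3, 1.4]
gripper_width: 0.0005
gripper_force: 0.8
```

Emit:
play_rows([
  {"slide":[0,0,0.01],"delta_rot":[0,0,0],"fingers":-1},
  {"slide":[0,0,0.01],"delta_rot":[0,0,0],"fingers":-1},
  {"slide":[0,0,0],"delta_rot":[0,0,0],"fingers":-1},
])

```text
time_s: 4.95
tcp_pos: [0.5443, -0.0041, 0.0692]
eef_rot: [-180.0, 0.0, -164.6]
contact_force: [-1.1, -0.3, 4.4]
gripper_width: 0.0006
gripper_force: 2.2
```

Emit:
play_rows([
  {"slide":[0,0,0.01],"delta_rot":[0,0,0],"fingers":-1},
  {"slide":[0,0,0],"delta_rot":[0,0,0],"fingers":-1},
  {"slide":[0,0,0],"delta_rot":[0,0,0],"fingers":-1},
])

```text
time_s: 5.32
tcp_pos: [0.5443, -0.0041, 0.0682]
eef_rot: [-180.0, 0.0, -164.6]
contact_force: [-2.3, -0.4, 8.7]
gripper_width: 0.0007
gripper_force: 4.1
```

Force 8.7 N at 68 mm, so the round cap is home. Next, lift and move to the square cap.

Emit:
play_rows([
  {"slide":[0,0,-0.1],"delta_rot":[0,0,0],"fingers":-1},
  {"slide":[0,0,-0.25],"delta_rot":[0,0,0],"fingers":-1},
  {"slide":[0,0,-0.25],"delta_rot":[0,0,0],"fingers":-1},
  {"slide":[-0.04,0.25,0],"delta_rot":[0,0,0],"fingers":-1},
  {"slide":[-0.04,0.25,0],"delta_rot":[0,0,0],"fingers":-1},
  {"slide":[-0.037,0.222,0],"delta_rot":[0,0,0],"fingers":-1},
  {"slide":[0,0,0],"delta_rot":[0,0,0],"fingers":-1},
  {"slide":[0,0,0],"delta_rot":[0,0,0],"fingers":-1},
])

```text
time_s: 6.32
tcp_pos: [0.5322, 0.105, 0.1579]
eef_rot: [180.0, 0.0, -164.6]
contact_force: [0.2, -0.9, 1.4]
gripper_width: 0.0006
gripper_force: 0.0
```

```bash
python3 st.py; python3 - <<'E'
from plant import r
import cv2
b=r.capture("scene")["image"][150:260,210:410]
b=cv2.resize(b,None,fx=3.5,fy=3.5);cv2.imwrite("pics/b2.png",b)
E
```

```text
6.325 [0.5322 0.105  0.1579] [ 1.7999e+02  1.0000e-02 -1.6457e+02] [ 0.2  -0.88  1.35] 0.0005849487928749496
round to 15mm above: [ 0.116 -0.715  0.419]
square to 15mm above: [-0.002 -0.001  0.419]
bar to 15mm above: [ 0.758 -0.96   0.419]
```

View pics/b2.png

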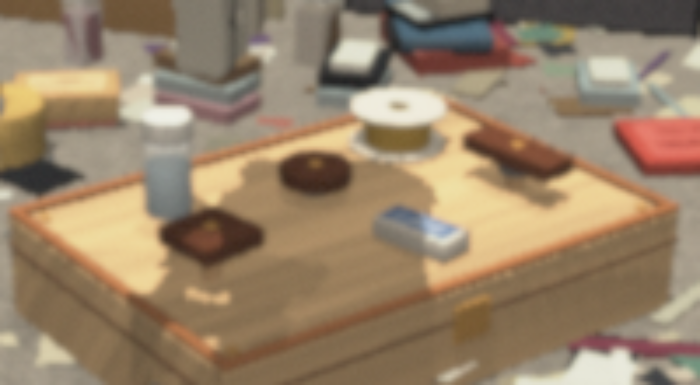

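The round cap (315,170) now sits on the lid. The fingertips are above the square cap (212,235) and the vial is untouched.

Emit:
play_rows([
  {"slide":[0,0,0.25],"delta_rot":[0,0,0],"fingers":-1},
  {"slide":[0,0,0.17],"delta_rot":[0,0,0],"fingers":-1},
  {"slide":[0,0,0.06],"delta_rot":[0,0,0],"fingers":-1},
  {"slide":[0,0,0.02],"delta_rot":[0,0,0],"fingers":-1},
  {"slide":[0,0,0.01],"delta_rot":[0,0,0],"fingers":-1},
  {"slide":[0,0,0.01],"delta_rot":[0,0,0],"fingers":-1},
  {"slide":[0,0,0],"delta_rot":[0,0,0],"fingers":-1},
])

```text
time_s: 7.25
tcp_pos: [0.5329, 0.1051, 0.0803]
eef_rot: [180.0, 0.1, -164.6]
contact_force: [0.9, -0.4, 2.2]
gripper_width: 0.0006
gripper_force: 1.0
```

Emit:
play_rows([
  {"slide":[0,0,0.01],"delta_rot":[0,0,0],"fingers":-1},
  {"slide":[0,0,0.01],"delta_rot":[0,0,0],"fingers":-1},
  {"slide":[0,0,0.01],"delta_rot":[0,0,0],"fingers":-1},
  {"slide":[0,0,0],"delta_rot":[0,0,0],"fingers":-1},
])

```text
time_s: 7.75
tcp_pos: [0.5324, 0.1051, 0.075]
eef_rot: [180.0, 0.0, -164.6]
contact_force: [1.7, 0.1, 1.6]
gripper_width: 0.0006
gripper_force: 1.0
```

Emit:
play_rows([
  {"slide":[0,0,0.01],"delta_rot":[0,0,0],"fingers":-1},
  {"slide":[0,0,0.01],"delta_rot":[0,0,0],"fingers":-1},
  {"slide":[0,0,0.01],"delta_rot":[0,0,0],"fingers":-1},
  {"slide":[0,0,0.01],"delta_rot":[0,0,0],"fingers":-1},
  {"slide":[0,0,0],"delta_rot":[0,0,0],"fingers":-1},
  {"slide":[0,0,0],"delta_rot":[0,0,0],"fingers":-1},
])

```text
time_s: 8.5
tcp_pos: [0.5324, 0.1051, 0.0692]
eef_rot: [180.0, 0.0, -164.6]
contact_force: [1.0, 1.3, 3.9]
gripper_width: 0.0005
gripper_force: 2.1
```

Emit:
play_rows([
  {"slide":[0,0,0.01],"delta_rot":[0,0,0],"fingers":-1},
  {"slide":[0,0,0],"delta_rot":[0,0,0],"fingers":-1},
  {"slide":[0,0,0],"delta_rot":[0,0,0],"fingers":-1},
])

```text
time_s: 8.88
tcp_pos: [0.5325, 0.1051, 0.0681]
eef_rot: [180.0, 0.0, -164.6]
contact_force: [-0.2, 1.0, 8.4]
gripper_width: 0.0004
gripper_force: 4.2
```

The square cap is home at 8.4 N. Next is the bar.

Emit:
play_rows([
  {"slide":[0,0,-0.1],"delta_rot":[0,0,0],"fingers":-1},
  {"slide":[0,0,-0.25],"delta_rot":[0,0,0],"fingers":-1},
  {"slide":[0,0,-0.25],"delta_rot":[0,0,0],"fingers":-1},
  {"slide":[0.19,-0.24,0],"delta_rot":[0,0,0],"fingers":-1},
  {"slide":[0.19,-0.24,0],"delta_rot":[0,0,0],"fingers":-1},
  {"slide":[0.19,-0.24,0],"delta_rot":[0,0,0],"fingers":-1},
  {"slide":[0.19,-0.24,0],"delta_rot":[0,0,0],"fingers":-1},
  {"slide":[0,0,0],"delta_rot":[0,0,0],"fingers":-1},
])

```text
time_s: 9.88
tcp_pos: [0.4581, -0.0664, 0.1576]
eef_rot: [180.0, -0.1, -164.8]
contact_force: [0.1, 0.2, 0.5]
gripper_width: 0.0005
gripper_force: 0.0
```

```bash
python3 st.py; python3 - <<'E'
from plant import r
import cv2
b=r.capture("scene")["image"][150:260,210:410]
b=cv2.resize(b,None,fx=3.5,fy=3.5);cv2.imwrite("pics/b3.png",b)
E
```

```text
9.875 [ 0.4581 -0.0664  0.1576] [ 1.7997e+02 -1.1000e-01 -1.6479e+02] [0.08 0.22 0.53] 0.0005259382632172928
round to 15mm above: [-0.665  0.257  0.416]
square to 15mm above: [-0.779  0.972  0.417]
bar to 15mm above: [-0.024  0.01   0.418]
```

View pics/b3.png

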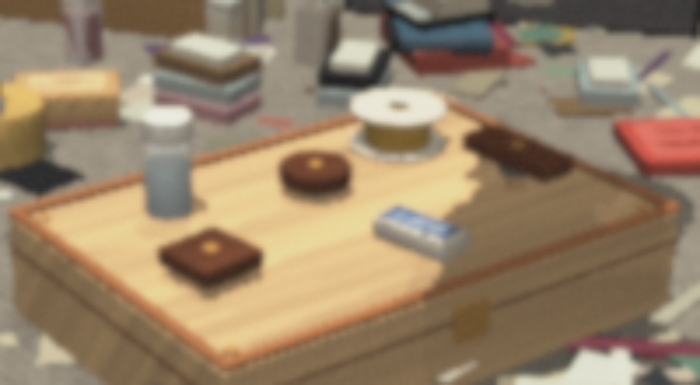

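The round cap (315,172) and square cap (211,257) are seated. The bar (518,150) is still proud and the hand is above it.

Emit:
play_rows([
  {"slide":[0,0,0.25],"delta_rot":[0,0,0],"fingers":-1},
  {"slide":[0,0,0.17],"delta_rot":[0,0,0],"fingers":-1},
  {"slide":[0,0,0.06],"delta_rot":[0,0,0],"fingers":-1},
  {"slide":[0,0,0.02],"delta_rot":[0,0,0],"fingers":-1},
  {"slide":[0,0,0.01],"delta_rot":[0,0,0],"fingers":-1},
  {"slide":[0,0,0.01],"delta_rot":[0,0,0],"fingers":-1},
  {"slide":[0,0,0],"delta_rot":[0,0,0],"fingers":-1},
])

```text
time_s: 10.8
tcp_pos: [0.4608, -0.0641, 0.08]
eef_rot: [180.0, 0.0, -164.6]
contact_force: [0.1, 0.9, -0.5]
gripper_width: 0.0004
gripper_force: 0.0
```

Emit:
play_rows([
  {"slide":[0,0,0.01],"delta_rot":[0,0,0],"fingers":-1},
  {"slide":[0,0,0.01],"delta_rot":[0,0,0],"fingers":-1},
  {"slide":[0,0,0.01],"delta_rot":[0,0,0],"fingers":-1},
  {"slide":[0,0,0],"delta_rot":[0,0,0],"fingers":-1},
])

```text
time_s: 11.3
tcp_pos: [0.4609, -0.0641, 0.0751]
eef_rot: [-180.0, 0.0, -164.6]
contact_force: [1.1, -0.1, 1.4]
gripper_width: 0.0005
gripper_force: 0.9
```

Emit:
play_rows([
  {"slide":[0,0,0.01],"delta_rot":[0,0,0],"fingers":-1},
  {"slide":[0,0,0.01],"delta_rot":[0,0,0],"fingers":-1},
  {"slide":[0,0,0.01],"delta_rot":[0,0,0],"fingers":-1},
  {"slide":[0,0,0.01],"delta_rot":[0,0,0],"fingers":-1},
  {"slide":[0,0,0],"delta_rot":[0,0,0],"fingers":-1},
  {"slide":[0,0,0],"delta_rot":[0,0,0],"fingers":-1},
])

```text
time_s: 12.05
tcp_pos: [0.4609, -0.0641, 0.0692]
eef_rot: [-180.0, 0.0, -164.6]
contact_force: [1.5, 0.4, 3.7]
gripper_width: 0.0007
gripper_force: 2.0
```

Emit:
play_rows([
  {"slide":[0,0,0.01],"delta_rot":[0,0,0],"fingers":-1},
  {"slide":[0,0,0],"delta_rot":[0,0,0],"fingers":-1},
  {"slide":[0,0,0],"delta_rot":[0,0,0],"fingers":-1},
])

```text
time_s: 12.42
tcp_pos: [0.4609, -0.0641, 0.068]
eef_rot: [-180.0, 0.0, -164.6]
contact_force: [-0.5, 0.5, 9.1]
gripper_width: 0.0001
gripper_force: 4.3
```

Emit:
play_rows([
  {"slide":[0,0,-0.1],"delta_rot":[0,0,0],"fingers":-1},
  {"slide":[0,0,-0.25],"delta_rot":[0,0,0],"fingers":-1},
  {"slide":[0,0,-0.3],"delta_rot":[0,0,0],"fingers":-1},
  {"slide":[0,0,-0.3],"delta_rot":[0,0,0],"fingers":-1},
  {"slide":[0,0,0],"delta_rot":[0,0,0],"fingers":-1},
  {"slide":[0,0,0],"delta_rot":[0,0,0],"fingers":-1},
])

```text
time_s: 13.18
tcp_pos: [0.4596, -0.0642, 0.2092]
eef_rot: [180.0, -0.1, -164.6]
contact_force: [-0.5, 0.1, -0.8]
gripper_width: 0.0003
gripper_force: 0.0
```

```bash
python3 - <<'E'
from plant import r
import cv2
b=r.capture("scene")["image"][150:260,210:410]
b=cv2.resize(b,None,fx=3.5,fy=3.5);cv2.imwrite("pics/b4.png",b)
E
```

```text
(no output)
```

View pics/b4.png

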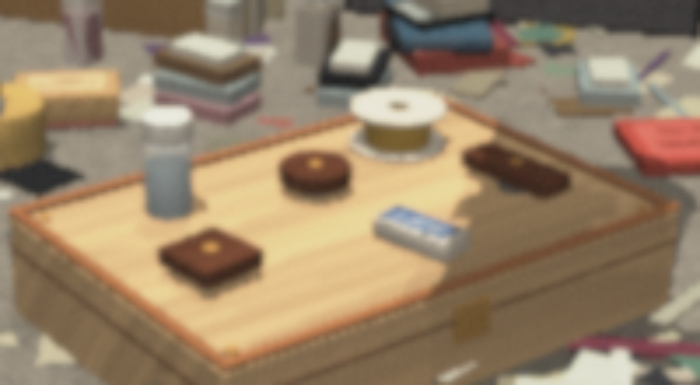

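All three caps sit on the lid: round (315,172), square (211,257) and bar (517,168). The vial, spool and eraser have not moved, and the hand is clear.

```bash
python3 -c "
from plant import r
print(r.close_job())"
```

```text
the job is handed in; nothing more can be done
None
```

I pressed the round, square and bar caps home in that order at under 10 N measured each, left the vial, spool and eraser in place, finished with the hand clear, and handed the job in; no verdict was returned.

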